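Push a dish carrier through a spring-gated loading chute

ROBOT

A 7-joint arm with a two-finger parallel gripper is mounted at the origin on the work surface. World frame = base frame: x ahead of the robot, y to its left, z up, the work surface at z = 0. Lengths are in m, angles in rad, forces in N, time in s.
With the tool pointing down it reaches from about 0.35 to 0.9 m from the base axis. Payload 8.1 kg.
Tool frame: the origin (TCP) lies on the front face of the gripper's body, between the roots of the fingers; the fingertips stand 66 mm ahead of it and the grasp point (between the pads) lies 47 mm ahead of it (arm.finger_overhang is the distance from the TCP to the fingertips, in m); z points along the fingers, y is the line along which they close (so a half turn about z gives the same grasp; the last joint's range is limited). The gripper opens to 92 mm and grips with 3 to 60 N. Pads are 19 mm wide; open, the fingers measure 130 mm over their backs; the gripper's body (75 mm by 190 mm) begins 47 mm behind the grasp point.
Start: joints at [-1.326, 0.434, 0.025, 1.573, -0.012, 1.134, -0.075], TCP at [0.213, 0.588, 0.292] pointing down, gripper open.
Joint ranges: [-2.62, 2.62], [-0.44, 2.09], [-1.27, 1.32], [0.08, 2.57], [-1.32, 4.46], [0.12, 2], [-2.74, 2.74]. Speed limits (rad/s): [2.22, 2.22, 3.01, 3.01, 3.14, 3.14, 3.14].

INTERFACE

Orientations are given as a rotation vector (axis times angle).
In Python, from cell import readout, cams, workorder, spotter, arm gives the robot as it stands.
- The arm moves only by the shell command python3 -m creep 'ROWS' [FORCE]. ROWS is a JSON list that holds a single list of rows (three levels of brackets), with 1 to 10 rows, each of 5 numbers: dx, dy, dz in m, then a turn about the tool's z in rad, then the opening from 0.0 (shut) to 1.0 (fully open); each row shifts and turns the commanded pose from where the row before left it, along the tool's axes as they then stand; what a row does not reach is not made up. A row lasts 1/10 s, in which the tool goes at most 0.05 m and 0.15 rad, less where a joint would pass 70% of its speed; a pose out of reach is approached as far as the arm can. The fingers move at their own pace and stop on an object; FORCE is the grip in N (left out, the last holds). Time passes only in rows, so rows that do not move let the fingers close. It prints the time, the measured TCP pose, the force, the opening and the grip force at its end. Input that does not fit is refused with a message, and nothing moves.
- readout.observe(): the state, without advancing time (a new reading comes with each control period).
- cams.get_image(name): name is "side" or "top" or "wrist"; returns a dict with "image" (400x640x3 uint8, blue, green, red), "fx", "fy", "cx", "cy" (pixels), "distortion" ([k1, k2, p1, p2, k3] as OpenCV has them; the pictures are not rectified), "cam_to_world" (4x4, takes a point from camera to world coordinates); the wrist camera has in their place "mount" (4x4, takes a point from camera to tool coordinates, whose origin is the TCP and whose axes are the flange's). Camera axes: x right, y down, z forward; pixel columns grow to the right and rows downward; lengths in m; the calibration is good to about 2 mm. A picture is of the moment at which its call begins: read the wrist's pose just before it. There is no depth.
- workorder.sign_off(): hands the job in; it is judged then, once.
Trained networks look in a picture, given as the dict that the camera call returned (one of the last four; its "shot" number tells which), for a name from the list of things; names that differ only in an ending like _2 or _b are one class to them, and where a whole thing is asked for, a point or a joint stands for the part that bears it (a point fixed in the world has none). Each returns a list of dicts, best first, with "score" (0 to 1); they miss things now and then, are a little off and sometimes report something else, mostly with a low value. They report only what shows in the picture. A call takes as long as a camera call. They do not tell look-alikes from the thing itself.
- spotter.boxes_of(picture, name): "centre" ([x, y, z] in m, in the coordinates of the camera as it stood for that picture, good to about 4 mm: the middle of the surface that is visible of it).
The state is a dict: "clock": time; "joints": joint angles; "dq": joint speeds; "joint_efforts": joint torques, N m; "position": TCP position; "ee_rot": TCP orientation; "force": force on the tool from outside, world axes, zero at the start; "ft_torque": the same for the moment, N m; "width": opening from 0.0 (shut) to 1.0 (fully open); "gripper_force": force on a finger pad.
Only numpy, scipy, OpenCV 4.12 (cv2) and the standard library are available. Lean on these libraries where they do the work, as an engineer would, in place of code of your own. Each camera call takes 0.05 s, during which the arm holds its last target. There are 200 camera calls.

TASK

Press the blue bar down with one fingertip to hold the spring gate of the loading chute open and, while it is held, push the dish carrier by its green tail plate with the other finger through the gateway until its nose is fully home against the end stop; then let go so that the gate drops shut behind the dishes. The gate must never bear on the carrier. Only press and push, lift nothing, and leave the other things on the bench where they are.

Things in the scene. Friction and masses are not known exactly. Their poses are not given: they have to be found in the camera images.
- chute: Fixed white chute on the table, open on top. Origin on the table, on its centre line, right under the orange gate blade. x along the chute in the push direction, y across it towards the blue bar (robot's side), z up. Floor top at z = 4 mm; lane 58 wide; side walls 5 thick, tops at z = 18. Runs from x = -280 to the end stop.
- stop (a point): Middle of the end stop's face, chute x = 110 mm, z = 20; the stop is 34 high. Orange pad before it: home bay. Fully home, the carrier's nose touches the stop, its origin is at chute x = 60, its body's rear 7 mm past the gate blade, and the closed gate crosses over its tongue without touching.
- carrier: Loose white dish carrier in the chute, 0.15 to 0.31 kg, 2 mm side play. Origin: centre of the body's underside; x to the nose, as the chute's. Body 100 mm long, 54 wide, 20 high, two dishes fixed on it to 22. Behind it a tongue 20 wide, 6 high, to a green upright tail plate: x -128 to -120, 44 wide, 50 tall. Starts with the nose 16 to 62 mm short of the gate's middle.
- tail (a point): Centre of the rear (-x) face of the carrier's green tail plate, 30 mm above the carrier's underside: push here, in carrier +x.
- gate (a joint): Gate angle, rad: 0 closed, 0.85 fully open; a spring (2 to 4 N at the bar) closes it. Orange blade, 6 mm thick, over chute y = 16 to -26, lower edge at z = 14 when closed: it stops the carrier, pushing cannot open it. Pressing the blue bar down lifts the blade; from 0.5 rad it clears the dishes, at 0.6 by 6 mm.
- axle (a point): Point of the gate's hinge axle at the blade: chute x = 0, y = 44, z = 30 mm. The axle is an 8 mm rod along chute x from x = -264 to 11; its three dark brackets reach z = 36. The blade is on one side of it, the blue bar on the other.
- bar_top (a point): Middle of the top of the gate's blue bar: 215 mm along the chute (x = -255 to -40), 30 wide, 6 thick. Closed: at chute y = 78, z = 44, sloping 0.3 rad up outward; at 0.6 rad: y = 80, z = 22, sloping 0.3 rad down outward. A fingertip can slide along it while pressing. It is about 80 from the tail plate's middle across the chute, so one open gripper can press it and push the plate.
- dish_stack: Bystander, to be left alone: stack of three clear round dishes with pink medium, 55 mm across, 38 mm tall. Origin at the centre of its underside.
- vial: Bystander, to be left alone: small amber jar with black cap, 28 mm across, 55 mm tall. Origin at the centre of its underside.
- tip_box: Bystander, to be left alone: blue box with clear lid, 118 x 78 x 54 mm. Origin at the centre of its underside.
- spray: Bystander, to be left alone: white bottle with blue cap, 60 mm across, 150 mm tall. Origin at the centre of its underside.
- tube_rack: Bystander, to be left alone: yellow tube rack with coloured caps, 90 x 45 x 38 mm. Origin at the centre of its underside.
- lone_dish: Bystander, to be left alone: single small clear dish with yellow medium, 35 mm across, 10 mm tall. Origin at the centre of its underside.
- marker: Bystander, to be left alone: black marker pen with red cap lying flat, 120 x 12 x 8 mm. Origin at the centre of its underside.
Mind the look-alikes: they are no part of the job. What is shaped like the carrier but orange or yellow is not meant.

How it is judged:
On the way, in this order (a step that is already met when the one before it is completed fails the run):
1. the gate is held open by a finger while the carrier is still in front of it (value of joint gate above 0.4 rad and contact force between the fingers and gate above 0.2 N and x of carrier in the frame of chute below -0.048 m), for 0.1 s.
2. the carrier's body is passing the gateway, pushed by a finger, with the gate held open by a finger (contact force between the fingers and carrier above 0.1 N and value of joint gate above 0.4 rad and contact force between the fingers and gate above 0.2 N and x of carrier in the frame of chute between -0.01 and 0.05 m), for 0.1 s.
At the end, for the whole second after the job is handed in: The carrier lies flat in the chute within 5 mm of the end stop, at rest, and the gate is closed (below 0.06 rad) behind its body (x of carrier in the frame of chute between 0.055 and 0.064 m and z of carrier in the frame of chute below 0.008 m and angle between carrier's own z axis and vertical below 0.05 rad and value of joint gate below 0.06 rad and linear speed of carrier below 0.01 m/s); the robot touches nothing.
It fails at once if the carrier is lifted off the chute floor or tipped (height (world z) of carrier above 0.014 m or angle between carrier's own z axis and vertical above 0.15 rad).
It fails at once if the gate bears on the carrier (pushed against the closed gate, or the gate let down on it) (contact force between gate and carrier above 1 N).
It fails at once if a bystander is moved by more than 20 mm or tipped over (distance of any of dish_stack, vial, tip_box, spray, tube_rack, lone_dish, marker from where it was at the start of the episode above 0.02 m or angle between any of dish_stack, vial, tip_box, spray, tube_rack, lone_dish, marker's own z axis and vertical above 0.4 rad).
It also fails if it takes over 40 s, if anything falls off the work surface, if the arm or the gripper's body presses on something with over 40 N, if the wrist force passes 120 N, or if a joint passes its speed limit or range.

## Working session

There is one attempt and no reset: what is moved stays moved. The work goes in short steps, Python scripts to look and compute and a shell command to move; the robot and the scene stay as the last step left them, time stands still between calls to the robot, and variables do not carry over. Pictures are saved under pics/ and viewed, at most 10 in all, crops included, and the job is handed in when it is done.

```bash
mkdir -p pics; ls
cat > h.py <<'E'
import numpy as np, cv2
from cell import readout, cams, workorder, spotter, arm
def pix2plane(im,u,v,z):
    K=np.array([[im['fx'],0,im['cx']],[0,im['fy'],im['cy']],[0,0,1]])
    p=cv2.undistortPoints(np.array([[[u,v]]],float),K,np.array(im['distortion']))[0,0]
    T=np.array(im['cam_to_world']);d=T[:3,:3]@[p[0],p[1],1];o=T[:3,3]
    return o+d*(z-o[2])/d[2]
def w2p(im,P):
    K=np.array([[im['fx'],0,im['cx']],[0,im['fy'],im['cy']],[0,0,1]])
    T=np.linalg.inv(im['cam_to_world']);return cv2.projectPoints(np.atleast_2d(P).astype(float),cv2.Rodrigues(T[:3,:3])[0],T[:3,3],K,np.array(im['distortion']))[0][:,0]
E
python3 - <<'E'
from h import *
for n in("top","side"):
    im=cams.get_image(n);cv2.imwrite(f"pics/{n}0.png",im['image'])
    T=np.array(im['cam_to_world'])
    print(n,T[:3,3])
    for k in("chute","carrier","gate","tail","bar_top"):
        print(k,[(round(b['score'],2),(T@[*b['centre'],1])[:3].round(3)) for b in spotter.boxes_of(im,k)[:3]])
s=readout.observe();print(s['clock'],s['position'],s['ee_rot'],s['width'],s['force'])
E
```

```text
pics
top [0.40988093 0.04504556 1.04911982]
chute [(0.62, array([0.518, 0.034, 0.017]))]
carrier [(0.69, array([ 0.682, -0.264,  0.021])), (0.61, array([0.287, 0.247, 0.02 ])), (0.6, array([0.531, 0.024, 0.023]))]
gate [(0.88, array([ 0.462, -0.011,  0.041]))]
tail [(0.86, array([0.29 , 0.241, 0.022])), (0.68, array([0.533, 0.021, 0.026])), (0.64, array([ 0.679, -0.264,  0.019]))]
bar_top []
side [ 0.49979394 -0.76668246  0.49628229]
chute [(0.67, array([ 0.503, -0.04 ,  0.02 ])), (0.65, array([0.467, 0.164, 0.011]))]
carrier [(0.95, array([ 0.532, -0.008,  0.028])), (0.63, array([ 0.671, -0.279,  0.024])), (0.59, array([0.27 , 0.212, 0.028]))]
gate [(0.96, array([ 0.462, -0.017,  0.041]))]
tail [(0.82, array([ 0.527, -0.008,  0.025])), (0.65, array([ 0.674, -0.285,  0.02 ])), (0.35, array([ 0.498, -0.04 ,  0.024]))]
bar_top [(0.58, array([ 0.46 , -0.016,  0.036]))]
0.6 [0.21302129 0.58759112 0.29224999] [5.43678584e-01 3.09418996e+00 9.83173150e-05] 0.9994409911951764 [-0.01160457 -0.43886659 -0.10807349]
```

View pics/top0.png

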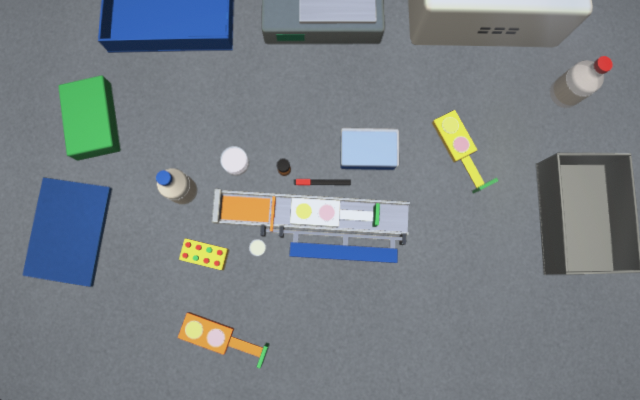

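View pics/side0.png

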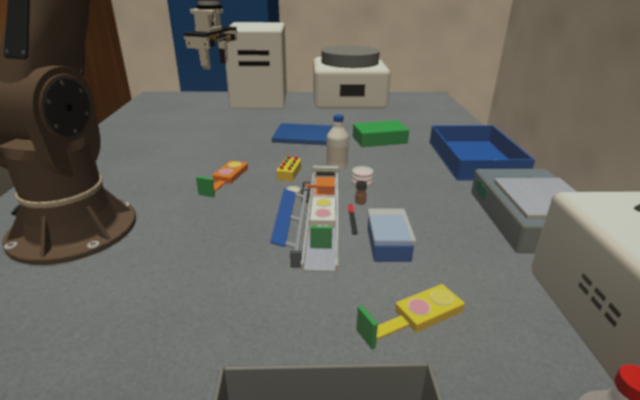

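The white carrier in the chute (335,213), with its green tail at (377,214), is the one I want. The look-alikes are the orange one at (225,335) and the yellow one at (462,150). The push direction is image left, and the blue bar is at (343,252).

```bash
cat >> h.py <<'E'
def seg(img,name):
    h=cv2.cvtColor(img,cv2.COLOR_BGR2HSV)
    r={'blue':((105,130,60),(125,255,255)),'green':((50,100,40),(80,255,255)),'orange':((8,150,120),(20,255,255))}[name]
    return cv2.inRange(h,*map(np.array,r))
def chute(p,th,P):
    c,s=np.cos(th),np.sin(th);P=np.atleast_2d(P).astype(float)/1000
    return np.c_[p[0]+c*P[:,0]-s*P[:,1],p[1]+s*P[:,0]+c*P[:,1],P[:,2]]
E
python3 - <<'E'
from h import *
from scipy.optimize import least_squares
im=cams.get_image("top");I=im['image']
def blob(name,x0,x1,y0,y1):
    m=np.zeros(I.shape[:2],np.uint8);m[y0:y1,x0:x1]=seg(I,name)[y0:y1,x0:x1]
    v,u=np.nonzero(m);return np.array([u.mean(),v.mean()]),cv2.minAreaRect(np.c_[u,v].astype(np.float32)),len(u)
b=blob('blue',280,405,235,270);g=blob('green',370,385,195,235);o=blob('orange',215,272,190,230)
print(b,g,o)
B=pix2plane(im,*b[0],.044);G=pix2plane(im,*g[0],.054-.003)
c=cv2.boxPoints(b[1]);c=c[np.argsort(c[:,0])]
W=[pix2plane(im,*p,.044) for p in c];d=(W[0]+W[1]-W[2]-W[3]);th=np.arctan2(d[1],d[0])
print(B,G,th,np.linalg.norm(d)/2)
# chute origin from bar: bar middle at (-147.5,78)
R=np.array([[np.cos(th),-np.sin(th)],[np.sin(th),np.cos(th)]])
p=B[:2]-R@[-.1475,.078];print('origin',p,'tail in chute',R.T@(G[:2]-p))
np.save('ch.npy',[*p,th])
pts=chute(p,th,[[-280,34,18],[-280,-34,18],[110,34,18],[110,-34,18],[-255,64,40],[-40,64,40],[-255,92,48],[-40,92,48],[0,16,30],[0,-26,20],[0,44,34],[-264,44,34]])
q=w2p(im,pts)
S=5;C=cv2.resize(I[180:275,205:420],None,fx=3.6,fy=3.6,interpolation=cv2.INTER_CUBIC)
for a in q: cv2.circle(C,tuple(int(round(k)) for k in (a+.5-[205,180])*3.6),2,(0,0,255),-1)
cv2.imwrite("pics/c1.png",C)
E
```

```text
(array([343.22036169, 252.18687207]), ((343.1116027832031, 252.15829467773438), (106.77377319335938, 13.974357604980469), 3.468229293823242), 1493) (array([376.05607477, 214.35514019]), ((376.0538635253906, 214.03077697753906), (4.881361961364746, 22.24347686767578), 3.1798300743103027), 107) (array([244.76176471, 208.62843137]), ((246.444580078125, 212.6093292236328), (51.11952209472656, 29.551464080810547), 3.6913864612579346), 1020)
[ 0.45224744 -0.01519431  0.044     ] [ 0.52644146 -0.08161602  0.051     ] 1.4998177950395621 0.21235675159824813
origin [0.54051159 0.12640262] tail in chute [-0.2084927  -0.00071777]
```

View pics/c1.png

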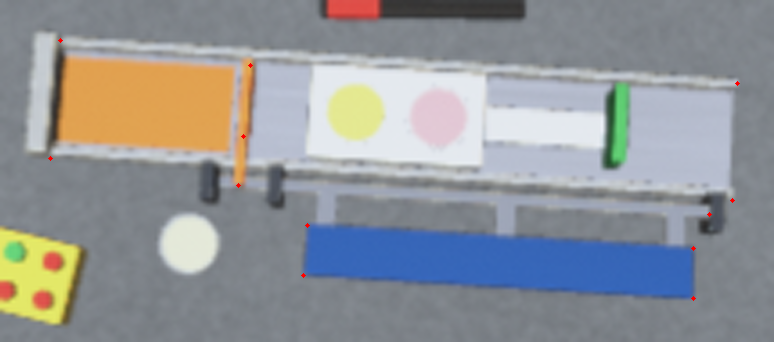

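The crop confirms the choice: white carrier, green tail plate at (620,125) in the crop, gate blade at (243,120), bar centre at (498,262). The fitted chute model overlays well. Next I'll turn the tool so its x axis lies along the chute.

```bash
cat > go.py <<'E'
from h import *
import sys
from scipy.spatial.transform import Rotation as Ro
def rel():
    s=readout.observe();x,y,th=np.load('ch.npy');R=Ro.from_rotvec(s['ee_rot']).as_matrix()
    C=np.array([[np.cos(th),-np.sin(th),0],[np.sin(th),np.cos(th),0],[0,0,1]])
    pc=C.T@(np.array(s['position'])-[x,y,0]);a=C.T@R[:,0]
    yaw=np.arctan2(a[1],a[0]) # tool z down: turn +yaw to null
    print('t',round(s['clock'],2),'TCP chute mm',(pc*1000).round(1),'turn needed',round(yaw,4),'tilt',np.degrees(np.arccos(-R[2,2])).round(2),'w',round(s['width'],3),'F chute',(C.T@np.array(s['force'])).round(2))
    t=[float(v)/1000 for v in sys.argv[1:4]]
    if t: print('tool delta',(R.T@C@(np.array(t)-pc)).round(4))
rel()
E
python3 go.py -237 39 150
python3 -m creep '[[[0,0,0,0.15,0.7],[0,0,0,0.15,0.7],[0,0,0,0.15,0.7],[0,0,0,0.15,0.7],[0,0,0,0.15,0.7],[0,0,0,0.15,0.7],[0,0,0,0.15,0.7],[0,0,0,0.15,0.7],[0,0,0,0.094,0.7],[0,0,0,0,0.7]]]'
python3 go.py -237 39 150
```

```text
t 0.65 TCP chute mm [436.8 359.3 292.3] turn needed 1.2939 tilt 0.0 w 1.006 F chute [0.54 0.99 0.  ]
tool delta [-0.4923 -0.5605  0.1422]
clock: 1.65
position: [0.2128, 0.5877, 0.2922]
ee_rot: [2.3, 2.14, 0.0]
force: [0.0, 0.7, -0.9]
width: 0.699
gripper_force: 0.0
t 1.65 TCP chute mm [436.9 359.6 292.2] turn needed -0.0012 tilt 0.01 w 0.699 F chute [ 0.67  0.04 -0.85]
tool delta [-0.6735  0.3214  0.1423]
```

```bash
python3 -m creep '[[[-0.037,0.018,0,0,0.7],[-0.037,0.018,0,0,0.7],[-0.037,0.018,0,0,0.7],[-0.037,0.018,0,0,0.7],[-0.037,0.018,0,0,0.7],[-0.037,0.018,0,0,0.7],[-0.037,0.018,0,0,0.7],[-0.037,0.018,0,0,0.7],[-0.037,0.018,0,0,0.7],[-0.037,0.018,0,0,0.7]]]'
python3 -m creep '[[[-0.038,0.018,0.01,0,0.7],[-0.038,0.018,0.01,0,0.7],[-0.038,0.018,0.01,0,0.7],[-0.038,0.018,0.01,0,0.7],[-0.038,0.018,0.01,0,0.7],[-0.038,0.018,0.01,0,0.7],[-0.038,0.018,0.01,0,0.7],[-0.038,0.014,0.01,0,0.7],[0,0,0,0,0.7],[0,0,0,0,0.7]]]'
python3 go.py -237 39 150
python3 - <<'E'
from h import *
im=cams.get_image("wrist");cv2.imwrite("pics/w1.png",im['image']);print(np.array(im['mount']).round(3),im['fx'])
s=readout.observe();print(s['joints'])
E
```

```text
clock: 2.65
position: [0.3667, 0.2041, 0.2926]
ee_rot: [-2.295, -2.145, -0.002]
force: [0.8, -0.0, 0.3]
width: 0.695
gripper_force: 0.0
clock: 3.65
position: [0.4841, -0.1085, 0.212]
ee_rot: [-2.299, -2.14, 0.001]
force: [-0.6, 1.0, -0.4]
width: 0.7
gripper_force: 0.0
t 3.65 TCP chute mm [-238.3   39.6  212. ] turn needed -0.0005 tilt 0.05 w 0.7 F chute [ 1.    0.66 -0.4 ]
tool delta [0.0013 0.0006 0.062 ]
[[-0.001 -0.952 -0.306  0.082]
 [ 1.    -0.001 -0.     0.001]
 [-0.    -0.306  0.952 -0.092]
 [ 0.     0.     0.     1.   ]] 317.3891658550957
[-0.41124092  0.36213612  0.68129804  2.02169503 -0.29999892  0.85707679
  0.36779722]
```

View pics/w1.png

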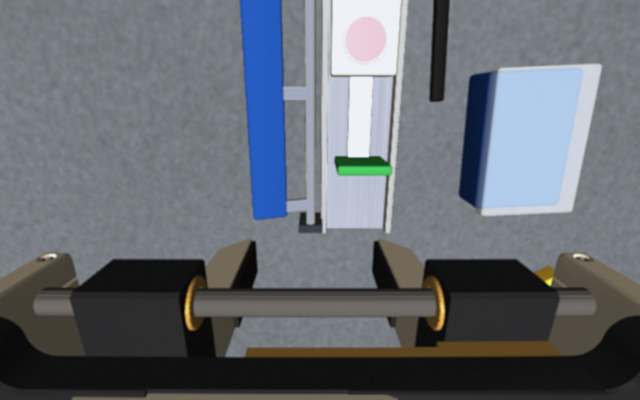

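The wrist view shows the bar's rear end at (255..287,217), the chute's rear end at (324..390,232) and the tail plate's rear top edge at (341..391,175). Checking these against the model.

Run:
```python
from h import *
from scipy.spatial.transform import Rotation as Ro
s=readout.observe();im=cams.get_image("wrist")
T=np.eye(4);T[:3,:3]=Ro.from_rotvec(s['ee_rot']).as_matrix();T[:3,3]=s['position']
im['cam_to_world']=T@np.array(im['mount'])
x,y,th=np.load('ch.npy');R=np.array([[np.cos(th),-np.sin(th)],[np.sin(th),np.cos(th)]])
for n,u,v,z in [('bar out -255,~92',255,219,.048),('bar in -255,64',287,216,.04),('wall -280,34',322,233,.018),('wall -280,-34',390,232,.018),('plate L',341,175,.054),('plate R',391,175,.054),('wall top far -34',406,0,.018),('bar far out',242,0,.048)]:
    p=pix2plane(im,u,v,z);print(n,((R.T@(p[:2]-[x,y]))*1000).round(1))
```

```text
bar out -255,~92 [-254.1   90.5]
bar in -255,64 [-254.3   63.4]
wall -280,34 [-280.4   31.6]
wall -280,-34 [-279.3  -35. ]
plate L [-213.7   17.6]
plate R [-213.6  -22.9]
wall top far -34 [-80.  -33.4]
bar far out [-87.9  90.6]
```

```bash
python3 -m creep '[[[0,0,0.022,0,0.7],[0,0,0.022,0,0.7],[0,0,0.022,0,0.7],[0,0,0.020,0,0.7],[0,0,0,0,0.7]]]'
python3 go.py
python3 -m creep '[[[0,0,0.006,0,0.7],[0,0,0.006,0,0.7],[0,0,0.006,0,0.7],[0,0,0.006,0,0.7],[0,0,0.006,0,0.7],[0,0,0.003,0,0.7],[0,0,0,0,0.7]]]'
python3 go.py -238 39 89.5
python3 - <<'E'
from h import *
for n in("wrist","side"):
    cv2.imwrite(f"pics/{n}2.png",cams.get_image(n)['image'])
a=cv2.imread("pics/wrist2.png");b=cv2.resize(cv2.imread("pics/side2.png")[150:290,230:400],None,fx=3.3,fy=3.3)
cv2.imwrite("pics/s2.png",np.vstack([cv2.resize(a[:240],(480,180)),cv2.resize(b,(480,395))]))
E
```

```text
clock: 4.25
position: [0.4832, -0.1053, 0.1247]
ee_rot: [-2.293, -2.143, 0.003]
force: [0.1, 0.2, -0.4]
width: 0.7
gripper_force: 0.0
t 4.25 TCP chute mm [-235.2   40.7  124.7] turn needed 0.0036 tilt 0.2 w 0.7 F chute [ 0.22 -0.08 -0.44]
clock: 4.95
position: [0.4842, -0.1073, 0.0929]
ee_rot: [-2.299, -2.141, 0.0]
force: [-1.2, 1.3, 3.6]
width: 0.699
gripper_force: 1.5
t 4.95 TCP chute mm [-237.1   39.6   92.9] turn needed -0.0002 tilt 0.04 w 0.699 F chute [1.24 1.3  3.55]
tool delta [-0.0009  0.0006  0.0034]
```

View pics/s2.png

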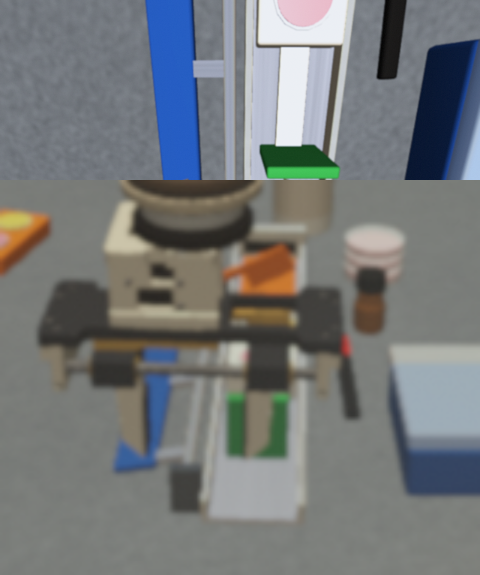

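The side view shows the blade raised (crop 260,265), the left finger on the bar (130,440) and the right finger behind the tail plate (260,440). Pressing slightly deeper, then starting the push.

```bash
python3 -m creep '[[[0,0,0.0035,0,0.7],[0,0,0,0,0.7],[0.003,0,0,0,0.7],[0.003,0,0,0,0.7],[0.003,0,0,0,0.7],[0.003,0,0,0,0.7],[0.003,0,0,0,0.7],[0.003,0,0,0,0.7],[0.003,0,0,0,0.7],[0,0,0,0,0.7]]]'
python3 go.py -87 39 89.5
python3 - <<'E'
from h import *
cv2.imwrite("pics/s3.png",cv2.resize(cams.get_image("side")['image'][150:290,230:400],None,fx=4,fy=4))
E
```

```text
clock: 6.05
position: [0.4861, -0.0861, 0.0898]
ee_rot: [2.298, 2.142, 0.0]
force: [0.1, -1.9, 4.1]
width: 0.7
gripper_force: 2.2
t 6.05 TCP chute mm [-215.8   39.3   89.8] turn needed 0.0003 tilt 0.02 w 0.7 F chute [-1.85 -0.22  4.07]
tool delta [0.1288 0.0003 0.0003]
```

View pics/s3.png

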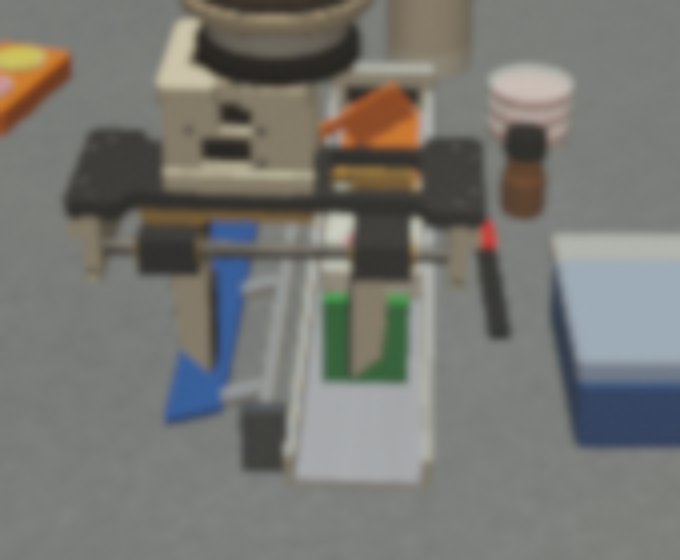

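The blade is clearly raised (370,105) and the finger is flat on the plate (365,330). Pushing through.

```bash
python3 -m creep '[[[0.008,0,0,0,0.7],[0.008,0,0,0,0.7],[0.008,0,0,0,0.7],[0.008,0,0,0,0.7],[0.008,0,0,0,0.7],[0.008,0,0,0,0.7]]]'
python3 go.py -87 39 89.5
python3 -m creep '[[[0.008,0,0,0,0.7],[0.008,0,0,0,0.7],[0.008,0,0,0,0.7],[0.008,0,0,0,0.7],[0.008,0,0,0,0.7],[0.008,0,0,0,0.7],[0.008,0,0,0,0.7],[0.008,0,0,0,0.7],[0.008,0,0,0,0.7]]]'
python3 go.py -78 39 89.5
```

```text
clock: 6.7
position: [0.4893, -0.0386, 0.0898]
ee_rot: [2.299, 2.14, -0.0]
force: [-1.2, -6.2, 5.1]
width: 0.699
gripper_force: 3.1
t 6.7 TCP chute mm [-168.2   39.4   89.8] turn needed -0.0006 tilt 0.02 w 0.699 F chute [-6.25  0.73  5.09]
tool delta [0.0812 0.0003 0.0003]
clock: 7.6
position: [0.4942, 0.0331, 0.0898]
ee_rot: [2.3, 2.14, -0.001]
force: [-1.5, -6.0, 6.1]
width: 0.701
gripper_force: 3.4
t 7.6 TCP chute mm [-96.4  39.5  89.8] turn needed -0.0008 tilt 0.02 w 0.701 F chute [-6.06  1.08  6.11]
tool delta [0.0184 0.0005 0.0003]
```

```bash
python3 -m creep '[[[0.004,0,0,0,0.7],[0.004,0,0,0,0.7],[0.004,0,0,0,0.7],[0.002,0,0,0,0.7],[0,0,0,0,0.7]]]'
python3 go.py -78 39 89.5
python3 -m creep '[[[0.001,0,0,0,0.7],[0.001,0,0,0,0.7],[0,0,0,0,0.7]]]'
python3 go.py -78 39 89.5
python3 - <<'E'
from h import *
im=cams.get_image("top")
cv2.imwrite("pics/t4.png",cv2.resize(im['image'][170:280,190:400],None,fx=3.6,fy=3.6,interpolation=cv2.INTER_CUBIC))
E
```

```text
clock: 8.1
position: [0.4951, 0.0475, 0.0897]
ee_rot: [-2.298, -2.141, 0.0]
force: [-0.3, -4.2, 4.3]
width: 0.697
gripper_force: 2.4
t 8.1 TCP chute mm [-82.   39.7  89.7] turn needed 0.0001 tilt 0.03 w 0.697 F chute [-4.21 -0.01  4.27]
tool delta [0.004  0.0007 0.0002]
clock: 8.4
position: [0.4952, 0.0491, 0.0897]
ee_rot: [-2.299, -2.141, 0.001]
force: [-1.5, -4.7, 5.4]
width: 0.706
gripper_force: 2.9
t 8.4 TCP chute mm [-80.3  39.7  89.7] turn needed -0.0004 tilt 0.03 w 0.706 F chute [-4.81  1.18  5.4 ]
tool delta [0.0023 0.0007 0.0002]
```

View pics/t4.png

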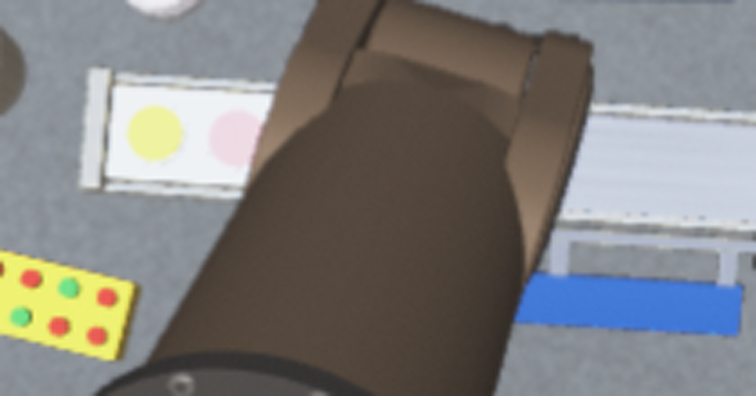

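The nose is almost at the stop face (107,130). Continuing in 1 mm steps until the force jumps.

```bash
for i in 1; do python3 -m creep '[[[0.001,0,0,0,0.7],[0.001,0,0,0,0.7],[0,0,0,0,0.7]]]'; python3 go.py -78 39 89.5; done
python3 -m creep '[[[0.001,0,0,0,0.7],[0,0,0,0,0.7]]]'; python3 go.py -78 39 89.5
```

```text
clock: 8.75
position: [0.4953, 0.0498, 0.0897]
ee_rot: [2.3, 2.139, -0.002]
force: [-1.7, -8.8, 5.4]
width: 0.696
gripper_force: 5.1
t 8.75 TCP chute mm [-79.6  39.7  89.7] turn needed -0.0018 tilt 0.08 w 0.696 F chute [-8.93  1.07  5.37]
tool delta [0.0016 0.0007 0.0002]
clock: 8.95
position: [0.4953, 0.0499, 0.0897]
ee_rot: [2.301, 2.137, -0.003]
force: [-1.6, -12.2, 6.8]
width: 0.696
gripper_force: 6.6
t 8.95 TCP chute mm [-79.5  39.7  89.7] turn needed -0.0031 tilt 0.13 w 0.696 F chute [-12.33   0.75   6.85]
tool delta [0.0015 0.0007 0.0002]
```

The force is climbing with no motion, so the carrier is home. Backing off with the gate still held, then rising.

```bash
python3 -m creep '[[[-0.004,0,0,0,0.7],[-0.004,0,0,0,0.7],[-0.004,0,0,0,0.7],[-0.004,0,0,0,0.7],[0,0,0,0,0.7],[0,0,-0.004,0,0.7],[0,0,-0.004,0,0.7],[0,0,-0.004,0,0.7],[0,0,-0.004,0,0.7],[0,0,-0.005,0,0.7]]]'
python3 go.py
python3 -m creep '[[[0,0,-0.005,0,0.7],[0,0,-0.01,0,0.7],[0,0,-0.02,0,0.7],[0,0,-0.03,0,0.7],[-0.03,0,-0.03,0,0.7],[-0.04,0,-0.03,0,0.7],[-0.04,0,0,0,0.7],[-0.04,0,0,0,0.7],[-0.04,0,0,0,0.7],[0,0,0,0,0.7]]]'
python3 go.py
python3 - <<'E'
from h import *
im=cams.get_image("top");I=im['image']
cv2.imwrite("pics/t5.png",cv2.resize(I[170:280,190:400],None,fx=3.6,fy=3.6,interpolation=cv2.INTER_CUBIC))
m=seg(I,'green');m[:195]=0;m[235:]=0;m[:,:260]=0;m[:,390:]=0
v,u=np.nonzero(m);x,y,th=np.load('ch.npy');R=np.array([[np.cos(th),-np.sin(th)],[np.sin(th),np.cos(th)]])
if len(u): print(len(u),'carrier x',1e3*(R.T@(pix2plane(im,u.mean(),v.mean(),.051)[:2]-[x,y]))+[124,0])
E
```

```text
clock: 9.95
position: [0.495, 0.0362, 0.1112]
ee_rot: [2.298, 2.141, 0.001]
force: [-0.0, -0.9, -0.3]
width: 0.701
gripper_force: 0.0
t 9.95 TCP chute mm [-93.2  39.  111.2] turn needed -0.0 tilt 0.05 w 0.701 F chute [-0.89 -0.05 -0.26]
clock: 10.95
position: [0.4798, -0.1594, 0.237]
ee_rot: [2.306, 2.129, -0.001]
force: [0.2, 0.2, 0.2]
width: 0.697
gripper_force: 0.0
t 10.95 TCP chute mm [-289.4   40.3  237. ] turn needed -0.0084 tilt 0.18 w 0.697 F chute [ 0.21 -0.17  0.16]
77 carrier x [59.24501298 -1.19069537]
```

View pics/t5.png

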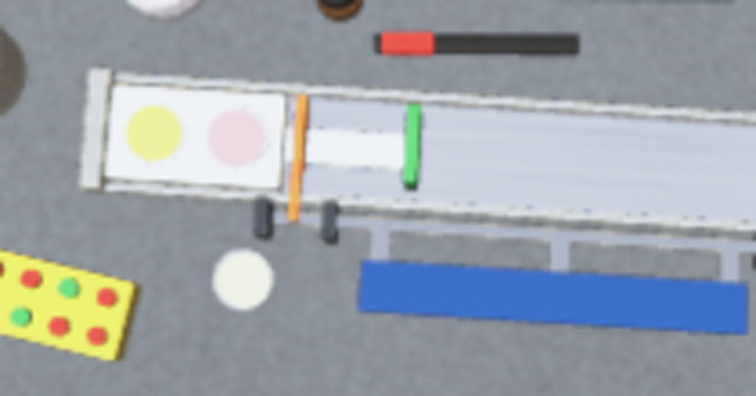

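The carrier is home at x ≈ 59 mm, with its nose at the stop (107,135). The gate is shut over the tongue (298,155) and the bar is back up.

```bash
python3 -c "
from h import *
print(workorder.sign_off())"
```

```text
the job is handed in; nothing more can be done
None
```

The job is handed in: the carrier is home against the end stop (measured at chute x ≈ 59 mm), the gate is closed behind the dishes, and the arm is clear; sign-off returned no verdict.

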